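# Centre the sugar bowl on its stand

### The job

The wobbly lidded sugar bowl has slid off-centre on its small round wooden stand during the drive. With light taps or nudges of the fingertips, push the bowl back until its foot stands in the middle of the stand, keeping it standing with its lid on, then take the hand away. Do not grip or lift anything, do not shift the stand, and leave the rolling pin, bottle opener and ice tray alone.

Things in the scene. Friction and masses are not known exactly. Their poses are not given: they have to be found in the camera images.
- sugar_bowl: White ceramic sugar bowl, no handles, about 0.3 kg, on the stand; slides under 1 to 2.5 N at the belly or lower, rocks more if pushed higher. Origin: centre of its underside, z up. Foot 43 mm across with two glaze lumps on its x axis: it leans about 4 degrees to one side and rocks to the other about x. Belly widest, 88 mm across, 22 to 30 mm above the origin; mouth 72 mm across, 56 mm above it.
- lid: Loose white ceramic lid on the bowl, 74 mm across, about 70 g, held only by a 6 mm deep plug with 3 mm play inside the mouth; knob 17 mm across, its top 28 mm above the origin (84 mm above the bowl's foot). Origin: centre of the lid's rim underside, which rests on the bowl's mouth 56 mm above the bowl's origin; z up.
- stand: Low round wooden stand, loose on the counter, about 0.25 kg: flat top plate 112 mm across and 15 mm thick on a narrower waist and a 100 mm base with small rubber feet. The top is 36 mm above the counter. Origin: centre of the underside, z up; the middle of the top lies 36 mm above it. At the start the bowl's centre is about 22 to 30 mm from the middle.
- rolling_pin: Bystander: wooden rolling pin with two handles, barrel 250 mm long and 47 mm thick, 420 mm over all, lying loose on the counter beyond the stand; rolls if touched. Origin: middle of the barrel, at counter height; its x axis runs along the pin.
- bottle_opener: Bystander: flat steel bottle opener about 180 mm long, 40 mm wide, 4 mm thick, lying on the counter to one side of the stand. Origin: underside, near the middle of its length; x along it.
- ice_tray: Bystander: pink silicone ice tray, 210 by 105 mm, 34 mm high, ten open cells, on the counter at the other side of the stand. Origin: centre of the underside; x along its length.
Things that resemble listed ones, but are neither listed nor needed, are in the scene too. Of the things shaped like the stand, the wooden one is meant. Leave any orange look-alike of the lid alone.

How it is judged (in metres and radians):
On the way, in this order (a step that is already met when the one before it is completed fails the run):
1. the fingers touch the bowl while it stands off-centre (contact force between the fingers and sugar_bowl above 0.3 N and horizontal distance between sugar_bowl and stand above 0.012 m).
2. the bowl stands in the middle of the stand, untouched (horizontal distance between sugar_bowl and stand below 0.008 m and contact force between the fingers and sugar_bowl below 0.05 N), for 0.2 s.
At the end, for the whole second after the job is handed in: The bowl stands at rest on its foot on the stand (leaning no more than 7 degrees, its own wobble being 4), the centre of its foot within 8 mm of the stand's centre, with the lid seated on it; the stand is within 12 mm and the bystanders within 20 mm of where they were, and nothing is touched (horizontal distance between sugar_bowl and stand below 0.008 m and z of sugar_bowl in the frame of stand between 0.033 and 0.039 m and angle between sugar_bowl's own z axis and vertical below 0.12 rad and angle between stand's own z axis and vertical below 0.06 rad and linear speed of sugar_bowl below 0.01 m/s and horizontal distance between lid and sugar_bowl below 0.01 m and z of lid in the frame of sugar_bowl between 0.052 and 0.06 m and distance of stand from where it was at the start of the episode below 0.012 m and distance of each of rolling_pin, bottle_opener, ice_tray from where it was at the start of the episode below 0.02 m).
It fails at once if the bowl is lifted more than 10 mm off the stand, falls off it, or tips more than 14 degrees (z of sugar_bowl in the frame of stand above 0.046 m or z of sugar_bowl in the frame of stand below 0.026 m or angle between sugar_bowl's own z axis and vertical above 0.25 rad).
It fails at once if the bowl is squeezed or shoved hard (over 15 N) (contact force between the fingers and sugar_bowl above 15 N).
It fails at once if the lid comes off its seat (distance between lid and sugar_bowl above 0.066 m or horizontal distance between lid and sugar_bowl above 0.022 m).
It fails at once if the stand is shifted more than 12 mm or lifted (distance of stand from where it was at the start of the episode above 0.012 m).
It fails at once if a bystander is moved more than 20 mm (distance of any of rolling_pin, bottle_opener, ice_tray from where it was at the start of the episode above 0.02 m).
It also fails if it takes over 58 s, if anything falls off the work surface, if the arm or the gripper's body presses on something with over 40 N, if the wrist force passes 120 N, or if a joint passes its speed limit or range.

### The arm

A 6-joint arm with a two-finger parallel gripper is mounted at the origin on the work surface. World frame = base frame: x ahead of the robot, y to its left, z up, the work surface at z = 0. Lengths are in mm, angles in rad, forces in N, time in s.
With the tool pointing down it reaches from about 275 to 1000 mm from the base axis. Payload 8.4 kg.
Tool frame: the origin (TCP) lies between the finger pads; the fingertips stand 22 mm ahead of it and the grasp point (between the pads) lies 3 mm ahead of it; z points along the fingers, y is the line along which they close (so a half turn about z gives the same grasp; the last joint's range is limited). The gripper opens to 85 mm and grips with 20 to 120 N. Pads are 22 mm wide; open, the fingers measure 114 mm over their backs; the gripper's body (76 mm by 85 mm) begins 54 mm behind the grasp point. The pads swing forward as they close: fully open they stand 13 mm farther back than shut.
Start: joints at [1.305, 0.353, 1.633, -0, 1.155, -0.002], TCP at [162.968, 603.382, 253.281] pointing down, gripper open.
Joint ranges: [-2.63, 2.63], [-0.92, 2.1], [0.06, 2.66], [-1.3, 4.44], [0, 2.69], [-3.02, 3.02]. Speed limits (rad/s): [2.22, 2.22, 2.79, 3.14, 3.14, 3.14].

### API

Orientations are given as a unit quaternion [w, x, y, z].
In Python, from cell import * gives the robot as it stands.
- The arm moves only by the tool move_arm, never from a script. Its argument "steps" is one flat list of numbers, 7 for each row, row after row: the opening, from -1 (shut) to 1 (fully open), then the shift along the tool's x, y, z in cm, then the turn, a rotation vector about the tool's x, y, z in degrees. In form: [fingers, dx, dy, dz, rx, ry, rz, fingers, dx, dy, dz, rx, ry, rz, ...]. A call has 1 to 10 rows; each row is the pose to reach, as a shift and turn from the pose commanded when the call began, along the tool's axes at that moment; what a row does not reach only later rows make up. A row lasts 1/8 s, in which the tool goes at most 62.5 mm and 10.7 degrees, less where a joint would pass 70% of its speed; a pose out of reach is approached as far as the arm can. A call with a gripper value outside its range is refused whole. The fingers move at their own pace and stop on an object; "force" is the grip in N (left out, the last holds). Time passes only in rows, so rows that repeat a pose let the fingers close. It gives the time, the measured TCP pose, the force, the opening and the grip force at its end, in the units of the state.
- get_state(): the state, without advancing time (a new reading comes with each control period).
- read_camera(name): name is "scene" or "top" or "wrist"; returns a dict with "frame" (384x512x3 uint8, red, green, blue), "z_map" (384x512 float32, mm along the optical axis (not along the pixel's ray), 0 where there is no reading), "K" (3x3 intrinsics, pixels), "R" (3x3) and "t" (3): a world point X has camera coordinates R X + t. Camera axes: x right, y down, z forward; pixel columns grow to the right and rows downward; lengths in mm; the calibration is good to about 2 mm. A picture is of the moment at which its call begins.
- sign_off(): hands the job in; it is judged then, once.
The state is a dict: "time_s": time; "joints": joint angles; "dq": joint speeds; "joint_efforts": joint torques, N m; "position": TCP position; "ee_rot": TCP orientation; "ft_force": force on the tool from outside, world axes, zero at the start; "moment": the same for the moment, N m; "opening": finger opening in mm; "grip_force": force on a finger pad.
Only numpy, scipy, OpenCV 4.12 (cv2) and the standard library are available. Lean on these libraries where they do the work, as an engineer would, in place of code of your own. Each camera call takes 0.05 s, during which the arm holds its last target. There are 200 camera calls.

## Working session

There is one attempt and no reset: what is moved stays moved. The work goes in short steps, Python scripts to look and compute and a tool call to move; the robot and the scene stay as the last step left them, time stands still between calls to the robot, and variables do not carry over. Pictures are saved under pics/ and viewed, at most 10 in all, crops included, and the job is handed in when it is done.

Besides the shell and the picture viewer there is one more tool, called after "Emit:" by a JSON object that holds its "op" and its "data". move_arm: Moves the arm, as the interface text tells. Its arguments: {"type":"object","properties":{"steps":{"type":"array"},"force":{"type":"number"}},"required":["steps"]}

```bash
mkdir -p pics
cat > h.py <<'E'
from cell import *
import numpy as np, cv2
def cloud(c):
    z=c["z_map"]; v,u=np.mgrid[:z.shape[0],:z.shape[1]]
    K=c["K"]; P=np.stack([(u-K[0,2])/K[0,0]*z,(v-K[1,2])/K[1,1]*z,z],-1)
    W=(P-c["t"])@c["R"]; W[z==0]=np.nan
    return W
E
python3 - <<'E'
from h import *
a=[]
for n in("scene","top"):
    c=read_camera(n); np.savez("/tmp/%s.npz"%n,**c)
    cv2.imwrite("pics/%s0.png"%n,c["frame"][:,:,::-1])
print(get_state())
E
```

```text
{'time_s': 0.1, 'joints': array([ 1.30459590e+00,  3.53600662e-01,  1.63405270e+00, -1.08119096e-05,
        1.15521035e+00, -2.39127067e-03]), 'dq': array([-0.00069593, -0.0022313 , -0.00155915,  0.00083173,  0.00139363,
       -0.00056671]), 'joint_efforts': array([-3.17028216e-04, -6.06360340e+01, -3.42819178e+01,  7.45340941e-06,
        3.94377188e-03,  2.21681029e-05]), 'position': array([162.86739343, 602.99180415, 252.62616601]), 'ee_rot': array([-8.01928012e-05,  1.31520221e-01,  9.91313284e-01, -6.30469398e-04]), 'ft_force': array([-0.22379456, -0.77213135,  0.07501497]), 'moment': array([-0.01305514,  0.00868205, -0.02586039]), 'grip_force': 0.0, 'opening': 85.36635757223767}
```

View pics/scene0.png

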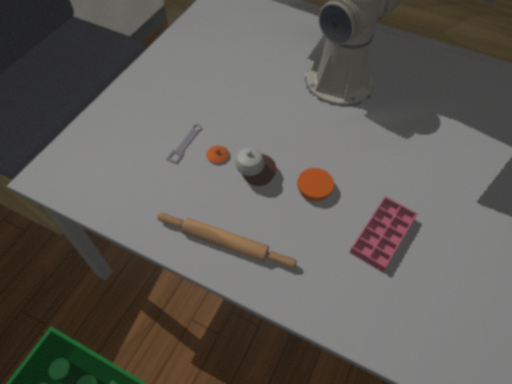

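View pics/top0.png

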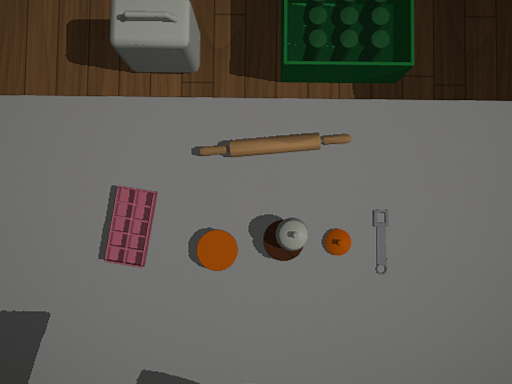

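The wooden stand is at top-view pixel (283,240) and the bowl sits on it at (292,235). The look-alikes are an orange stand at (217,250) and an orange lid at (337,242). I'll use the dark wooden stand with the white bowl. Next is a close crop and a measurement.

```bash
cat >> h.py <<'E'
from scipy.optimize import least_squares
def circ(P,r=None):
    P=np.asarray(P); m=P.mean(0)
    if r is None:
        s=least_squares(lambda p:np.hypot(P[:,0]-p[0],P[:,1]-p[1])-p[2],[*m,40],loss="soft_l1"); return s.x
    return least_squares(lambda p:np.hypot(P[:,0]-p[0],P[:,1]-p[1])-r,m,loss="soft_l1").x
E
python3 - <<'E'
from h import *
for n,(u,v,w) in {"top":(287,238,40),"scene":(255,165,40)}.items():
    c=dict(np.load("/tmp/%s.npz"%n)); W=cloud(c)
    print(n,"cam",-c["R"].T@c["t"],c["K"][0,0])
    f=c["frame"][v-w:v+w,u-w:u+w,::-1]
    cv2.imwrite("pics/c_%s.png"%n,cv2.resize(cv2.convertScaleAbs(f,alpha=1.5),(400,400)))
    Q=W[v-w:v+w,u-w:u+w].reshape(-1,3); Q=Q[Q[:,2]>8]
    print(np.histogram(Q[:,2],np.arange(8,140,6)))
    for lo,hi in((30,42),(42,60),(60,80),(86,100),(104,130)):
        q=Q[(Q[:,2]>lo)&(Q[:,2]<hi)]
        if len(q): print(lo,hi,len(q),q.mean(0).round(1),q.min(0).round(1),q.max(0).round(1))
c=dict(np.load("/tmp/top.npz"));W=cloud(c)
for nm,(u,v) in dict(ostand=(217,250),olid=(337,242),op1=(380,215),op2=(380,268),pinL=(200,151),pinR=(348,138),pinc=(275,145),tray1=(120,190),tray2=(143,265)).items(): print(nm,W[v,u].round(0))
a=cv2.imread("pics/c_top.png");b=cv2.imread("pics/c_scene.png");cv2.imwrite("pics/crop1.png",np.hstack([a,b]))
E
```

```text
top cam [ 5.84066111e+02 -5.11584699e-01  1.38614374e+03] 496.442668953546
(array([ 26,   7,   0,  93, 460,  95,   0,   0,   4,  13,  21,  54,  78,
        76, 221, 323,  26,  16,  18,   0,   0]), array([  8,  14,  20,  26,  32,  38,  44,  50,  56,  62,  68,  74,  80,
        86,  92,  98, 104, 110, 116, 122, 128, 134]))
30 42 610 [507.4 -59.8  35.4] [ 465.6 -126.1   30.1] [573.7 -22.5  41.9]
42 60 6 [531.7 -84.6  50.8] [ 477.4 -131.    42.1] [579.8 -30.8  59.8]
60 80 89 [541.7 -83.3  73.9] [ 495.1 -137.7   61.5] [579.8 -53.4  79.9]
86 100 431 [538.9 -97.9  95.5] [ 501.7 -133.7   86.1] [577.2 -58.  100. ]
104 130 60 [538.4 -94.5 111.3] [ 512.9 -124.2  104.1] [561.7 -70.3 120.9]
scene cam [1229.74409628  268.47122733 1073.2570884 ] 418.3229435079093
(array([104, 102,  24,  52, 270, 142,   0,   0,  15,  25,  41,  47,  74,
        44, 114, 207,  47,  10,  14,   3,   0]), array([  8,  14,  20,  26,  32,  38,  44,  50,  56,  62,  68,  74,  80,
        86,  92,  98, 104, 110, 116, 122, 128, 134]))
30 42 422 [526.7 -58.1  36.7] [ 465.3 -233.1   30.2] [578.5 -20.7  41.7]
42 60 16 [555.9 -66.6  50.3] [ 513.3 -108.    42. ] [580.1 -40.4  59.9]
60 80 120 [567.7 -81.7  71.8] [ 504.9 -130.8   60.5] [583.9 -52.1  79.9]
86 100 229 [547.9 -93.5  95.4] [ 500.2 -134.2   86.1] [577.7 -58.2 100. ]
104 130 74 [541.6 -91.7 109.7] [ 519.1 -111.1  104. ] [565.6 -73.3 123.4]
ostand [490. 101.  36.]
olid [ 516. -224.   28.]
op1 [ 591. -348.    3.]
op2 [ 444. -348.   -1.]
pinL [760. 153.  33.]
pinR [ 801. -253.   30.]
pinc [778. -52.  39.]
tray1 [651. 376.  11.]
tray2 [444. 307.   9.]
```

View pics/crop1.png

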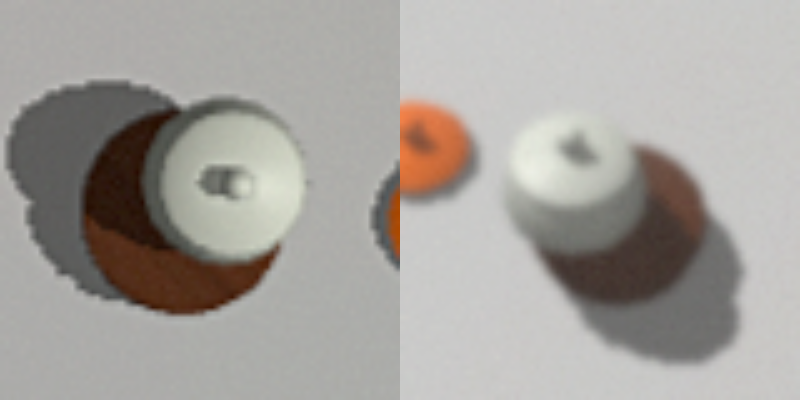

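The crop confirms the white bowl with its knobbed lid, off to the +x/−y side on the dark wooden stand. Now I'll fit the positions.

```bash
cat >> h.py <<'E'
# bowl+lid side profile (height, radius)
H=[0,22,30,56,58]; Rr=[21.5,44,44,36,37]
def proj(c,X):
    p=X@c["R"].T+c["t"]; return p[:,:2]/p[:,2:]*[c["K"][0,0],c["K"][1,1]]+[c["K"][0,2],c["K"][1,2]]
def fit(cams,near,verbose=True):
    """stand centre, bowl foot centre from silhouettes; near=approx xy"""
    out={}
    th=np.linspace(0,2*np.pi,120,endpoint=False); ring=np.c_[np.cos(th),np.sin(th)]
    for n,c in cams.items():
        hsv=cv2.cvtColor(c["frame"],cv2.COLOR_RGB2HSV); W=cloud(c)
        ok=np.hypot(W[...,0]-near[0],W[...,1]-near[1])<95
        sat=hsv[...,1]>110; z=W[...,2]
        stand=ok&sat&(z>27)&(z<45)&(hsv[...,2]<150)
        bowl=ok&~sat&(z>45)
        S=W[stand]; hull=cv2.convexHull(S[:,:2].astype(np.float32))[:,0]
        B=W[bowl]
        out[n]=(S,B,stand,bowl)
    return out
E
python3 - <<'E'
from h import *
cams={n:dict(np.load("/tmp/%s.npz"%n)) for n in("top","scene")}
o=fit(cams,(530,-85))
th=np.linspace(0,2*np.pi,180,endpoint=False)
for n,(S,B,sm,bm) in o.items():
    c=cams[n]; shape=sm.shape
    # stand: silhouette of disc z=36 r=56 : union mask stand|bowl must contain disc; match outer edge of stand pixels
    def model(p):  # render labels: bowl over stand
        m=np.zeros(shape,np.uint8)
        for z in(21,36):
            q=proj(c,np.c_[p[0]+56*np.cos(th),p[1]+56*np.sin(th),0*th+z]); cv2.fillConvexPoly(m,cv2.convexHull(np.round(q*16).astype(np.int32)),1,shift=4)
        for h,r in zip(H,Rr):
            tx,ty=p[4],p[5]
            X=np.c_[p[2]+tx*h+r*np.cos(th),p[3]+ty*h+r*np.sin(th),36+h-tx*r*np.cos(th)-ty*r*np.sin(th)]
            cv2.fillConvexPoly(m,np.round(proj(c,X)*16).astype(np.int32),2,shift=4)
        return m
    obs=np.where(bm,2,np.where(sm,1,0))
    obs=obs.astype(np.uint8)
    from scipy.optimize import minimize
    b=B.mean(0); s=S.mean(0)
    best=None
    for tx,ty in((0,0),(.07,0),(-.07,0),(0,.07),(0,-.07)):
        f=lambda p:(np.abs((model(p)>1)^(obs>1)).sum()+np.abs((model(p)==1)^(obs==1)).sum()*.7+ 500*np.maximum(0,np.hypot(p[4],p[5])-.08))
        r=minimize(f,[520,-75,b[0],b[1],tx,ty],method="Nelder-Mead",options=dict(initial_simplex=np.array([520,-75,b[0],b[1],tx,ty])+np.vstack([np.zeros(6),np.diag([8,8,8,8,.04,.04])]),maxiter=600))
        print(n,r.fun,r.x.round(2),(obs==1).sum(),(obs==2).sum())
    # 3D side fit
    s=B[(B[:,2]>55)&(B[:,2]<84)]
E
```

```text
top 125.9 [ 5.2077e+02 -8.0610e+01  5.3786e+02 -9.9110e+01  3.0000e-02  1.0000e-02] 588 849
top 128.9 [ 5.2161e+02 -8.0250e+01  5.3625e+02 -9.9770e+01  7.0000e-02  3.0000e-02] 588 849
top 140.5 [ 5.2181e+02 -7.9650e+01  5.3956e+02 -9.7750e+01 -4.0000e-02  3.0000e-02] 588 849
top 138.7 [ 5.2223e+02 -7.9150e+01  5.3874e+02 -1.0012e+02  2.0000e-02  7.0000e-02] 588 849
top 129.2 [ 5.2188e+02 -8.0420e+01  5.3893e+02 -9.8080e+01 -3.0000e-02 -3.0000e-02] 588 849
scene 261.59168825179086 [ 5.0739e+02 -1.0992e+02  5.3357e+02 -1.0125e+02  7.0000e-02  1.2000e-01] 9 641
scene 248.4131328672536 [ 5.1030e+02 -1.0754e+02  5.3581e+02 -9.6350e+01  1.1000e-01  0.0000e+00] 9 641
scene 228.6 [ 5.0266e+02 -1.1114e+02  5.3322e+02 -1.0160e+02  2.0000e-02  7.0000e-02] 9 641
scene 223.2 [ 5.0213e+02 -1.0830e+02  5.3481e+02 -1.0113e+02  3.0000e-02  5.0000e-02] 9 641
scene 228.39999999999998 [ 5.0699e+02 -1.0946e+02  5.3526e+02 -1.0139e+02  2.0000e-02  7.0000e-02] 9 641
```

Emit:
{"op": "move_arm", "data": {"steps": [-0.3,-61,-62.2,0,0,0,34,-0.3,-61,-62.2,0,0,0,34,-0.3,-61,-62.2,0,0,0,34,-0.3,-61,-62.2,0,0,0,34,-0.3,-61,-62.2,0,0,0,34,-0.3,-61,-62.2,0,0,0,34,-0.3,-61,-62.2,0,0,0,34,-0.3,-61,-62.2,0,0,0,34,-0.3,-61,-62.2,0,0,0,34,-0.3,-61,-62.2,0,0,0,34]}}

```text
time_s: 1.35
position: [469.7, 56.5, 253.3]
ee_rot: [0.0, 0.416, 0.91, 0.0]
ft_force: [1.1, 0.6, 0.7]
opening: 29.6
grip_force: 0.0
```

Emit:
{"op": "move_arm", "data": {"steps": [-0.3,-23.7,-5.0,0,0,0,0,-0.3,-23.7,-5.0,0,0,0,0,-0.3,-23.7,-5.0,0,0,0,0,-0.3,-23.7,-5.0,0,0,0,0,-0.3,-23.7,-5.0,0,0,0,0,-0.3,-23.7,-5.0,0,0,0,0]}}

```text
time_s: 2.1
position: [585.7, -153.2, 252.6]
ee_rot: [-0.001, 0.416, 0.909, 0.0]
ft_force: [0.3, -0.4, 0.8]
opening: 29.7
grip_force: 0.0
```

Run:
```python
from h import *
c=read_camera("wrist"); np.savez("/tmp/w.npz",**c); W=cloud(c)
s=get_state(); print(s["position"].round(1),s["ee_rot"].round(3),s["opening"])
print("cam",(-c["R"].T@c["t"]).round(0),"fwd",c["R"][2].round(2))
cv2.imwrite("pics/w1.png",c["frame"][:,:,::-1])
m=(W[...,2]>32)&(W[...,2]<135)
Q=W[m]; print(Q.min(0),Q.max(0))
```

```text
[ 585.7 -152.6  252.8] [-0.001  0.416  0.91   0.   ] 29.47047318395307
cam [536. -96. 373.] fwd [ 0.19 -0.22 -0.96]
[ 463.90855567 -232.33318285   32.00021847] [809.97244601  64.90557785 121.01014448]
```

View pics/w1.png

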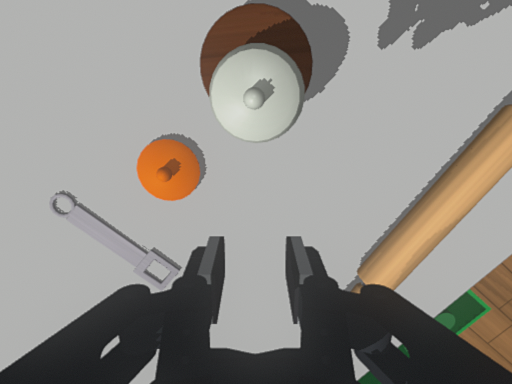

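The wrist view shows the bowl at (256,95) on the brown stand at (257,60). The open fingers are lined up below it, and the opener, orange lid and pin are clear of them. I'll refit from here.

```bash
cat > fit2.py <<'E'
from h import *
from scipy.optimize import minimize
th=np.linspace(0,2*np.pi,180,endpoint=False)
def run(c,s0=(521.5,-80),b0=(538,-99),fixstand=False):
    hsv=cv2.cvtColor(c["frame"],cv2.COLOR_RGB2HSV); W=cloud(c); z=W[...,2]
    ok=np.hypot(W[...,0]-s0[0],W[...,1]-s0[1])<85
    sat=hsv[...,1]>100
    sm=ok&sat&(z>27)&(z<45); bm=ok&~sat&(z>42)&(z<126)
    def model(p):
        a=np.zeros(sm.shape,np.uint8); b=a.copy(); tx,ty=p[4],p[5]
        q=proj(c,np.c_[p[0]+56*np.cos(th),p[1]+56*np.sin(th),0*th+36]); cv2.fillConvexPoly(a,np.round(q*16).astype(np.int32),1,shift=4)
        for h,r in zip(H,Rr):
            X=np.c_[p[2]+tx*h+r*np.cos(th),p[3]+ty*h+r*np.sin(th),36+h-tx*r*np.cos(th)-ty*r*np.sin(th)]
            cv2.fillConvexPoly(b,np.round(proj(c,X)*16).astype(np.int32),1,shift=4)
        return (a>0)&(b==0),b>0
    B=W[bm]; k=B[:,2]>B[:,2].max()-5; kn=B[k].mean(0)
    # lid tilt from rim ring plane
    bx=np.median(B[:,:2],0)
    ring=B[(np.hypot(*(B[:,:2]-kn[:2]).T)<32)&(np.hypot(*(B[:,:2]-kn[:2]).T)>20)&(B[:,2]>85)]
    n=np.linalg.lstsq(np.c_[ring[:,:2]-kn[:2],np.ones(len(ring))],ring[:,2],rcond=None)[0]
    t=-n[:2]
    def f(p):
        p=np.r_[s0,p,t] if fixstand else np.r_[p,t]
        a,b=model(p); return (a^sm).sum()+(b^bm).sum()
    x0=np.array(b0 if fixstand else [*s0,*b0],float)
    r=minimize(f,x0,method="Nelder-Mead",options=dict(initial_simplex=x0+np.vstack([0*x0,8*np.eye(len(x0))])))
    p=r.x if not fixstand else np.r_[s0,r.x]
    print("miss",r.fun,"of",sm.sum(),bm.sum(),"stand",p[:2].round(1),"bowl",p[2:4].round(1),"off",(p[2:4]-p[:2]).round(1),"tilt",t.round(3),"knob",kn.round(1),"knob-foot pred",(kn[:2]-84*t).round(1))
    return p
E
python3 - <<'E'
from fit2 import *
run(dict(np.load("/tmp/w.npz"))); run(dict(np.load("/tmp/top.npz")))
E
```

```text
miss 629.0 of 4435 7450 stand [521.  -77.5] bowl [538.2 -93.7] off [ 17.2 -16.2] tilt [-0.009 -0.074] knob [537.1 -98.7 118.1] knob-foot pred [537.8 -92.5]
miss 154.0 of 591 848 stand [521.7 -80.6] bowl [538.6 -97.1] off [ 16.9 -16.5] tilt [-0.002 -0.08 ] knob [538.6 -99.7 118.2] knob-foot pred [538.8 -93. ]
```

Emit:
{"op": "move_arm", "data": {"steps": [-0.3,0.1,0.7,4,0,0,-5,-0.3,0.1,0.7,8,0,0,-5,-0.3,0.1,0.7,11,0,0,-5,-0.3,0.1,0.7,14,0,0,-5,-0.3,0.1,0.7,16,0,0,-5,-0.3,0.1,0.7,17,0,0,-5,-0.3,0.1,0.7,17.4,0,0,-5,-0.3,0.1,0.7,17.4,0,0,-5]}}

```text
time_s: 3.15
position: [591.5, -148.1, 79.8]
ee_rot: [0.0, 0.375, 0.927, 0.0]
ft_force: [-0.4, 0.1, 0.3]
opening: 30.0
grip_force: 0.0
```

Run:
```python
from h import *
a=[]
for n,(u,v) in {"scene":(255,165),"wrist":None,}.items() if 0 else {"scene":(255,165),"top":(290,245)}.items():
    c=read_camera(n); f=c["frame"][v-40:v+40,u-40:u+40,::-1]; a.append(cv2.resize(cv2.convertScaleAbs(f,alpha=1.5),(400,400)))
cv2.imwrite("pics/pre.png",np.hstack(a))
c=read_camera("wrist"); cv2.imwrite("pics/w2.png",c["frame"][:,:,::-1]); print(get_state()["position"],get_state()["ft_force"])
```

```text
[ 591.56445606 -148.27387815   80.08899904] [0.17357988 0.34409655 0.17271875]
```

View pics/pre.png

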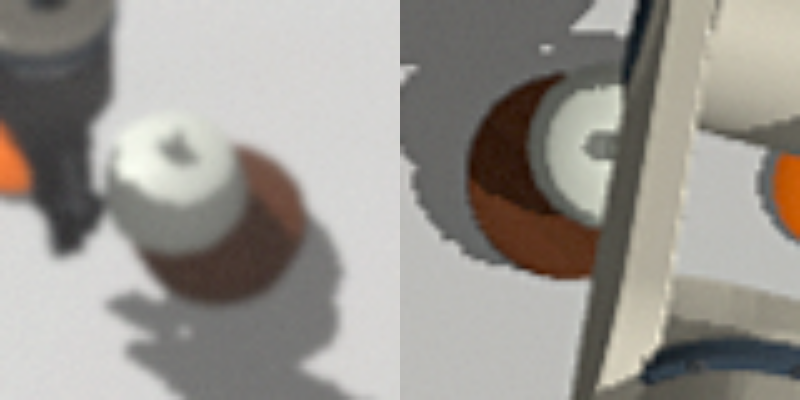

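View pics/w2.png

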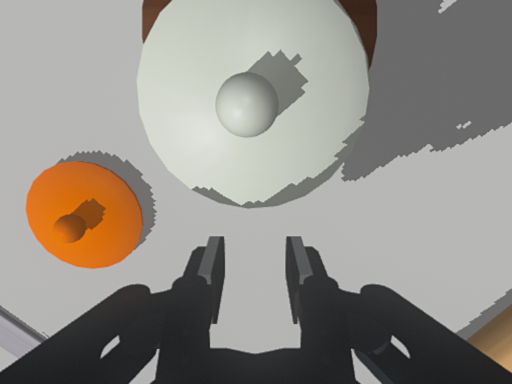

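The fingers are beside the belly and centred on the bowl (column about 254), with 20 mm to go. The orange lid is clear to the left. I'll start a slow push.

Emit:
{"op": "move_arm", "data": {"steps": [-0.3,0.6,0,0.5,0,0,0,-0.3,1.1,0,0.5,0,0,0,-0.3,1.5,0,0.5,0,0,0,-0.3,1.7,0,0.5,0,0,0,-0.3,1.9,0,0.5,0,0,0,-0.3,2.1,0,0.5,0,0,0,-0.3,2.3,0,0.5,0,0,0,-0.3,2.5,0,0.5,0,0,0,-0.3,2.7,0,0.5,0,0,0,-0.3,2.9,0,0.5,0,0,0]}}

```text
time_s: 4.55
position: [570.5, -127.9, 74.5]
ee_rot: [0.0, 0.376, 0.927, 0.0]
ft_force: [2.7, -1.9, 1.9]
opening: 29.7
grip_force: 1.4
```

Run:
```python
from fit2 import *
s=get_state(); print(s["position"],s["ft_force"],s["opening"])
c=read_camera("scene"); f=c["frame"][125:205,215:295,::-1]; a=[cv2.resize(cv2.convertScaleAbs(f,alpha=1.5),(400,400))]
c=read_camera("wrist"); a.append(cv2.resize(c["frame"][:,:,::-1],(400,400)));cv2.imwrite("pics/p2.png",np.hstack(a))
W=cloud(c); B=W[(W[...,2]>115)&(np.hypot(W[...,0]-530,W[...,1]+90)<40)]; print("knob",B.mean(0),len(B))
```

```text
[ 570.52535746 -127.93505206   74.49386997] [ 2.70672292 -1.89844888  1.88604855] 29.66178818083202
knob [ 543.64265603 -105.48893052  126.49855796] 5314
```

View pics/p2.png

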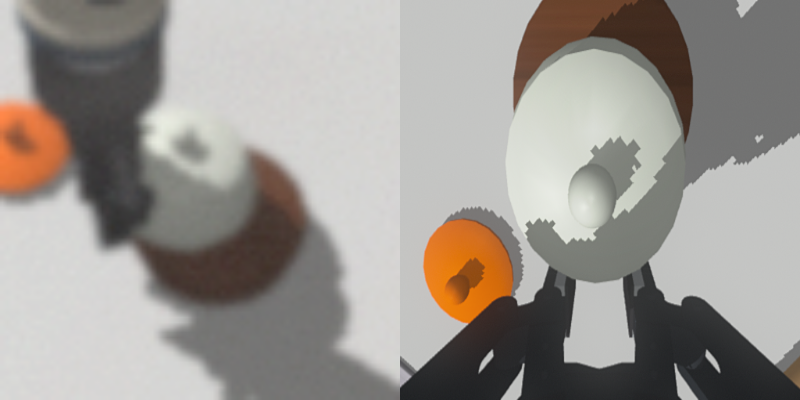

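The fingers are in contact and the bowl is upright with its lid on. I'll continue slowly for 9 mm, then measure.

Emit:
{"op": "move_arm", "data": {"steps": [-0.3,0.15,0,0,0,0,0,-0.3,0.3,0,0,0,0,0,-0.3,0.45,0,0,0,0,0,-0.3,0.6,0,0,0,0,0,-0.3,0.75,0,0,0,0,0,-0.3,0.9,0,0,0,0,0]}}

```text
time_s: 5.4
position: [563.7, -121.6, 74.3]
ee_rot: [-0.0, 0.376, 0.927, -0.0]
ft_force: [2.2, -2.1, 1.4]
opening: 29.8
grip_force: 1.3
```

```bash
sed -i 's/bm=ok&~sat&/bm=ok\&~sat\&(hsv[...,2]>70)\&/' fit2.py
python3 - <<'E'
from fit2 import *
s=get_state(); print(s["position"],s["ft_force"],s["opening"])
for n in("wrist","top"):
    c=read_camera(n); np.savez("/tmp/%s2.npz"%n,**c)
    if n=="wrist": cv2.imwrite("pics/p3.png",c["frame"][:,:,::-1])
    try: run(c,(521.3,-79),(530,-87))
    except Exception as e: print(e)
E
```

```text
[ 563.67379381 -121.57629148   74.25704073] [ 2.22318505 -2.1050292   1.43889845] 29.788415416819394
miss 5456.0 of 9159 43630 stand [520.9 -77.5] bowl [520.4 -81.8] off [-0.6 -4.3] tilt [ 0.22  -0.224] knob [ 554.8 -112.9  124. ] knob-foot pred [536.3 -94.1]
miss 979.0 of 314 136 stand [520.8 -80.2] bowl [528.  -93.4] off [  7.2 -13.2] tilt [-0.11   0.129] knob [525.4 -66.3 103.2] knob-foot pred [534.7 -77.1]
```

View pics/p3.png

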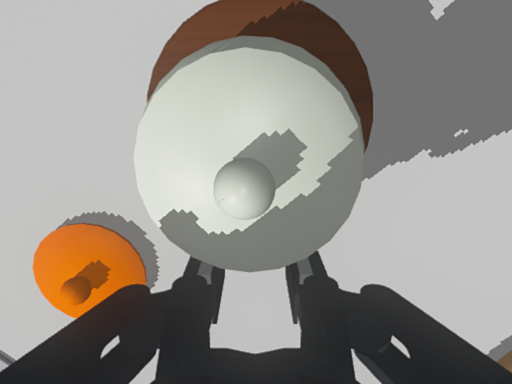

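Emit:
{"op": "move_arm", "data": {"steps": [-0.3,-0.5,0,0,0,0,0,-0.3,-1.5,0,0,0,0,0,-0.3,-2.5,0,0,0,0,0,-0.3,-2.5,0,-5,0,0,0,-0.3,-2.5,0,-11,0,0,0,-0.3,-1,0,-16,0,0,0,-0.3,1,0,-18,0,0,0,-0.3,1,0,-18,0,0,0,-0.3,1,0,-18,0,0,0]}}

```text
time_s: 6.62
position: [556.7, -115.0, 253.5]
ee_rot: [-0.0, 0.376, 0.927, -0.0]
ft_force: [-0.6, 0.3, -0.0]
opening: 30.4
grip_force: 0.0
```

Run:
```python
from fit2 import *
s=get_state(); print(s["position"],s["ft_force"],s["time_s"])
for n in("wrist","top"):
    c=read_camera(n); np.savez("/tmp/%s3.npz"%n,**c)
    if n=="wrist": cv2.imwrite("pics/p4.png",c["frame"][:,:,::-1])
    try: run(c,(521.3,-79),(528,-87))
    except Exception as e: print(e)
```

```text
[ 556.72907471 -115.02177568  253.52198125] [-0.63010936  0.29953251 -0.00711723] 6.625
miss 791.0 of 2448 6833 stand [520.9 -77.3] bowl [524.7 -84.3] off [ 3.8 -7. ] tilt [-0.006 -0.071] knob [524.  -89.2 118.1] knob-foot pred [524.5 -83.3]
miss 951.0 of 343 141 stand [520.9 -80.3] bowl [522.8 -98.6] off [  1.8 -18.3] tilt [0.045 0.295] knob [528.8 -65.9 101.8] knob-foot pred [525.1 -90.7]
```

View pics/p4.png

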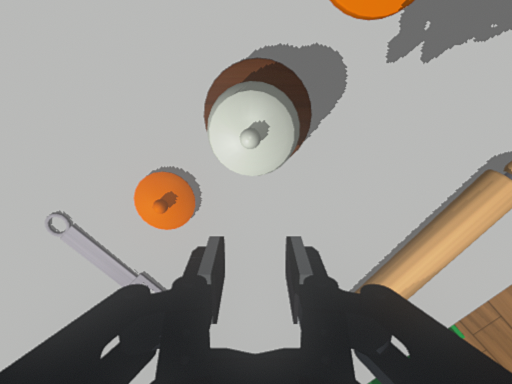

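The bowl is upright with its lid on, and the stand hasn't moved. The remaining offset is about (3.8, −7.0) mm. I'll re-aim the tool by 17° and come down behind the bowl again.

Emit:
{"op": "move_arm", "data": {"steps": [-0.3,-2.4,-2.2,0,0,0,10,-0.3,-2.4,-2.2,0,0,0,17,-0.3,-2.4,-2.2,4,0,0,17,-0.3,-2.4,-2.2,8,0,0,17,-0.3,-2.4,-2.2,12,0,0,17,-0.3,-2.4,-2.2,15,0,0,17,-0.3,-2.4,-2.2,17,0,0,17,-0.3,-2.4,-2.2,17.9,0,0,17,-0.3,-2.4,-2.2,17.9,0,0,17,-0.3,-2.4,-2.2,17.9,0,0,17]}}

```text
time_s: 7.98
position: [559.1, -147.4, 75.9]
ee_rot: [0.0, 0.508, 0.861, 0.0]
ft_force: [-0.3, -0.1, 0.7]
opening: 29.8
grip_force: 0.0
```

Emit:
{"op": "move_arm", "data": {"steps": [-0.3,0.6,-0.1,0,0,0,0,-0.3,1.1,-0.1,0,0,0,0,-0.3,1.4,-0.1,0,0,0,0,-0.3,1.6,-0.1,0,0,0,0,-0.3,1.8,-0.1,0,0,0,0,-0.3,2.0,-0.1,0,0,0,0,-0.3,2.2,-0.1,0,0,0,0,-0.3,2.4,-0.1,0,0,0,0,-0.3,2.55,-0.1,0,0,0,0,-0.3,2.55,-0.1,0,0,0,0]}}

```text
time_s: 9.22
position: [545.0, -125.1, 75.2]
ee_rot: [-0.0, 0.508, 0.861, -0.0]
ft_force: [0.0, -1.4, 0.4]
opening: 29.6
grip_force: 0.8
```

Emit:
{"op": "move_arm", "data": {"steps": [-0.3,-0.4,0,0,0,0,0,-0.3,-1.5,0,0,0,0,0,-0.3,-2.5,0,0,0,0,0,-0.3,-2.5,0,-5,0,0,0,-0.3,-2.5,0,-11,0,0,0,-0.3,-1,0,-16,0,0,0,-0.3,1,0,-18,0,0,0,-0.3,1,0,-18,0,0,0,-0.3,1,0,-18,0,0,0]}}

```text
time_s: 10.35
position: [540.4, -117.0, 254.5]
ee_rot: [-0.0, 0.508, 0.861, -0.0]
ft_force: [-0.4, -0.4, -0.5]
opening: 30.0
grip_force: 0.0
```

Run:
```python
from fit2 import *
s=get_state(); print(s["position"],s["ft_force"],s["time_s"])
c=read_camera("wrist"); cv2.imwrite("pics/p5.png",c["frame"][:,:,::-1]); run(c,(521.3,-79),(522,-79))
```

```text
[ 540.40668112 -117.03628853  254.45933529] [-0.37015292 -0.44624751 -0.48099431] 10.35
miss 1106.0 of 1572 6801 stand [521.  -77.1] bowl [520.4 -77.1] off [-0.6  0. ] tilt [-0.01  -0.071] knob [519.3 -81.6 117.9] knob-foot pred [520.1 -75.6]
```

View pics/p5.png

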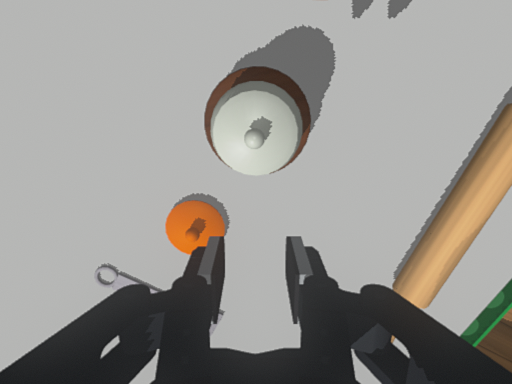

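The fit says centred, but its residual is higher than before. I'll cross-check with direct circle fits and the top camera once the arm is out of the way.

Emit:
{"op": "move_arm", "data": {"steps": [-0.3,-3,15,-5,0,0,0,-0.3,-3,15,-5,0,0,0,-0.3,-3,15,-5,0,0,0,-0.3,-12,-25,-5,0,0,0,-0.3,-12,-25,-5,0,0,0,-0.3,-12,-25,-5,0,0,0,-0.3,-12,-25,-5,0,0,0,-0.3,-12,-25,-5,0,0,0,-0.3,-12,-25,-5,0,0,0,-0.3,-12,-25,-5,0,0,0]}}

```text
time_s: 11.65
position: [377.0, -344.2, 304.0]
ee_rot: [-0.001, 0.509, 0.861, -0.0]
ft_force: [-0.2, -1.1, 0.7]
opening: 29.9
grip_force: 0.0
```

Run:
```python
from fit2 import *
s=get_state(); print(s["position"],s["time_s"])
def plane(c,uv,z):
    uv=np.asarray(uv,float);K=c["K"];o=-c["R"].T@c["t"]
    d=np.c_[(uv[:,0]-K[0,2])/K[0,0],(uv[:,1]-K[1,2])/K[1,1],np.ones(len(uv))]@c["R"]
    return (o+d*((z-o[2])/d[:,2])[:,None])[:,:2]
def direct(c,near):
    hsv=cv2.cvtColor(c["frame"],cv2.COLOR_RGB2HSV);W=cloud(c)
    ok=np.hypot(W[...,0]-near[0],W[...,1]-near[1])<90; sat=hsv[...,1]>100
    sm=ok&sat&(W[...,2]>20)&(W[...,2]<50); bm=ok&~sat&(hsv[...,2]>70)&(W[...,2]>50)&(W[...,2]<126)
    for nm,m,oth,z,r in(("stand",sm,bm,36,56),("belly",bm,sm,62,44)):
        k,_=cv2.findContours(m.astype(np.uint8),0,1); k=max(k,key=cv2.contourArea)[:,0]
        if nm=="stand":
            dd=cv2.dilate(oth.astype(np.uint8),np.ones((7,7)))
            k=np.array([p for p in k if not dd[p[1],p[0]]])
        print(nm,circ(plane(c,k,z),r).round(1),circ(plane(c,k,z)).round(1),len(k))
print("before");direct(dict(np.load("/tmp/top.npz")),(525,-85))
c=read_camera("top"); cv2.imwrite("pics/t5.png",cv2.resize(c["frame"][190:290,235:335,::-1],(400,400)))
print("now");direct(c,(521,-79)); run(c,(521.3,-79),(522,-79))
c=read_camera("wrist")
c=dict(np.load("/tmp/wrist3.npz"));print("mid wrist");direct(c,(521,-79))
```

```text
[ 376.97332039 -344.2409535   303.99595173] 11.65
before
stand [520.1 -81.6] [518.7 -77.1  52.1] 90
belly [538.4 -96.7] [ 536.7 -102.6   38.2] 87
now
stand [519.1 -82.5] [519.5 -79.4  53.7] 85
belly [517.7 -90. ] [519.1 -85.5  38.6] 85
miss 398.0 of 369 702 stand [518.2 -77.4] bowl [520.2 -79.3] off [ 2.  -1.9] tilt [ 0.005 -0.089] knob [520.2 -83.8 118.7] knob-foot pred [519.8 -76.3]
mid wrist
stand [521.  -77.7] [519.1 -75.1  53.4] 180
belly [524.9 -87.1] [524.9 -87.1  44.2] 263
```

View pics/t5.png

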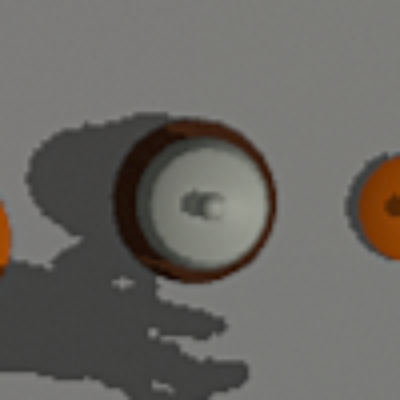

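Emit:
{"op": "move_arm", "data": {"steps": [-0.3,9.2,25.5,0,0,0,0,-0.3,9.2,25.5,0,0,0,0,-0.3,9.2,25.5,0,0,0,0,-0.3,9.2,25.5,0,0,0,0,-0.3,9.2,25.5,0,0,0,0,-0.3,9.2,25.5,3,0,0,0,-0.3,9.2,25.5,3,0,0,0,-0.3,9.2,25.5,3,0,0,0]}}

```text
time_s: 12.75
position: [558.4, -139.2, 275.6]
ee_rot: [-0.0, 0.509, 0.861, -0.0]
ft_force: [0.3, -0.5, 0.6]
opening: 30.0
grip_force: 0.0
```

```bash
cat > d.py <<'E'
from fit2 import *
def plane(c,uv,z):
    uv=np.asarray(uv,float);K=c["K"];o=-c["R"].T@c["t"]
    d=np.c_[(uv[:,0]-K[0,2])/K[0,0],(uv[:,1]-K[1,2])/K[1,1],np.ones(len(uv))]@c["R"]
    return (o+d*((z-o[2])/d[:,2])[:,None])[:,:2]
def depthfit(c,near):
    W=cloud(c); near=np.array(near); print("cam",(-c["R"].T@c["t"]).round(0))
    ok=np.hypot(W[...,0]-near[0],W[...,1]-near[1])<72
    bm=ok&(W[...,2]>48)&(W[...,2]<126); sm=(ok&(W[...,2]>25)&(W[...,2]<46))
    f=lambda m:max(cv2.findContours(m.astype(np.uint8),0,1)[0],key=cv2.contourArea)[:,0]
    kb=f(bm); ks=f(sm|bm); dd=cv2.dilate(bm.astype(np.uint8),np.ones((5,5)))
    ks=np.array([p for p in ks if not dd[p[1],p[0]]])
    s=plane(c,ks,36); b=plane(c,kb,62)
    for nm,P,r in(("stand",s,56),("belly",b,44)): print(nm,circ(P,r).round(1),circ(P).round(1),len(P))
    S=W[sm&~(dd>0)]; print("top z",np.median(S[:,2]).round(1))
E
python3 - <<'E'
from d import *
print("mid");depthfit(dict(np.load("/tmp/wrist3.npz")),(521,-79))
print("start wrist");depthfit(dict(np.load("/tmp/w.npz")),(527,-85))
c=read_camera("wrist"); np.savez("/tmp/w5.npz",**c); print(get_state()["position"])
print("now");depthfit(c,(521,-79)); run(c,(521,-79),(521,-79))
print("top");depthfit(dict(np.load("/tmp/top.npz")),(525,-85))
E
```

```text
mid
cam [502. -62. 374.]
stand [520.  -76.8] [519.2 -75.5  54.8] 200
belly [524.9 -87.1] [524.9 -87.1  44.2] 263
top z 35.7
start wrist
cam [536. -96. 373.]
stand [520.5 -76.9] [519.5 -75.8  54.7] 221
belly [537.4 -95.6] [537.4 -95.6  43.9] 275
top z 35.8
[ 558.57577486 -139.31534014  276.05049418]
now
cam [521. -72. 396.]
stand [519.5 -75.7] [519.4 -75.5  54.8] 291
belly [519.7 -78.7] [519.7 -78.7  43.8] 254
top z 35.5
miss 964.0 of 1710 6404 stand [521.3 -76.8] bowl [520.2 -77.1] off [-1.1 -0.4] tilt [-0.006 -0.071] knob [519.6 -81.7 118.3] knob-foot pred [520.1 -75.7]
top
cam [ 5.840e+02 -1.000e+00  1.386e+03]
stand [521.8 -78.2] [520.8 -76.8  54.6] 69
belly [538.4 -97. ] [538.4 -97.   42.4] 92
top z 35.4
```

```bash
python3 -c "
from cell import *
print(sign_off())"
```

```text
the job is handed in; nothing more can be done
None
```

The job is handed in: by my last measurement the bowl's foot is about 1.5 mm from the stand's middle, lid on and stand within about 1 mm of where it was, with the hand clear; I viewed 11 pictures, one over the limit of 10.

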